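# Fit the last wheel to a wooden horse's trolley

### The arm

A 6-joint arm with a two-finger parallel gripper is mounted at the origin on the work surface. World frame = base frame: x ahead of the robot, y to its left, z up, the work surface at z = 0. Lengths are in m, angles in degrees, forces in N, time in s.
With the tool pointing down it reaches from about 0.4 to 0.825 m from the base axis. Payload 7 kg.
Tool frame: the origin (TCP) lies on the centre line of the jaws, within the pads' length; the fingertips stand 8 mm ahead of it and the grasp point (between the pads) lies 11 mm behind it (r.tcp_to_tips is the distance from the TCP to the fingertips, in m); z points along the fingers, y is the direction in which the jaws open and shut (so a half turn about z gives the same grasp; the last joint's range is limited). The gripper opens to 88 mm and grips with 3 to 60 N. Pads are 19 mm wide; open, the fingers measure 130 mm over their backs; the gripper's body (78 mm by 193 mm) begins 47 mm behind the grasp point.
Start: joints at [-47.091, 20.546, 0.682, 0, -70.136, -16.507], TCP at [0.3, -0.605, 0.235] pointing down, gripper open.
Joint ranges: [-176.03, 176.03], [-82.01, 121.73], [-58.28, 71.71], [-173.87, 95.51], [-174.79, -0.11], [-173.66, 173.66]. Speed limits (degrees/s): [136.94, 136.94, 172.46, 180, 180, 180].

### API

Orientations are given as [roll, pitch, yaw] about the fixed x, y, z axes, in that order (R = Rz(yaw) Ry(pitch) Rx(roll)).
In Python, from plant import r gives the robot as it stands.
- The arm moves only by the tool drive_tool, never from a script. Its argument "plan" is text: rows parted by semicolons, each of 4 numbers parted by spaces: the shift along the tool's x, y, z in cm, then the turn about the tool's z in rad. A call has 1 to 8 rows; each row is the pose to reach, as a shift and turn from the pose commanded when the call began, along the tool's axes at that moment; what a row does not reach only later rows make up. A row lasts 1/8 s, in which the tool goes at most 62.5 mm and 10.7 degrees, less where a joint would pass 70% of its speed; a pose out of reach is approached as far as the arm can. A call with a gripper value outside its range is refused whole. "fingers" is the closure, from -1 (fully open) to 1 (shut), set as the call begins (left out, the last holds). The fingers move at their own pace and stop on an object; "squeeze" is the grip in N (left out, the last holds). Time passes only in rows, so rows that repeat a pose let the fingers close. It gives the time, the measured TCP pose, the force and the opening at its end, in the units of the state.
- r.get_state(): the state, without advancing time (a new reading comes with each control period).
- r.capture(name): name is "side" or "top" or "wrist"; returns a dict with "frame" (384x512x3 uint8, red, green, blue), "fovy" (degrees; the focal length in pixels is half the picture's height over the tangent of half this angle, whatever the lens; pixels are square), "cx", "cy" (the principal point, pixels), "k1" (the pictures are not rectified: a ray, as slopes to the right and down, at radius r is drawn at 1 + k1 r^2 times it, then the intrinsics apply), "rvec" (rotation vector, rad) and "tvec" (3), from world to camera coordinates, as OpenCV has them. Camera axes: x right, y down, z forward; pixel columns grow to the right and rows downward; lengths in m; the calibration is good to about 2 mm. A picture is of the moment at which its call begins. There is no depth.
- r.close_job(): hands the job in, once; it reports no verdict.
The state is a dict: "time_s": time; "joints": joint angles; "qd": joint speeds; "joint_torque": joint torques, N m; "tcp_pos": TCP position; "eef_rot": TCP orientation; "contact_force": force on the tool from outside, world axes, zero at the start; "moment": the same for the moment, N m; "gripper_width": finger opening in m.
Only numpy, scipy, OpenCV 4.12 (cv2) and the standard library are available. Lean on these libraries where they do the work, as an engineer would, in place of code of your own. Each camera call takes 0.05 s, during which the arm holds its last target. There are 200 camera calls.

### The job

Fit the missing wheel to the wooden horse's trolley: onto the bare axle slide first the short spacer, then the wheel, and last the end cap with its open end towards the trolley, like on the finished axles. Push each fully home, snug against the one before, the spacer against the dark stop collar on the axle; but gently, by feel, because the collar is only lightly clamped and must stay where it has been set. Let go of everything, and leave the horse, the screwdriver and the glue jar alone.

Things in the scene. Friction and masses are not known exactly. Their poses are not given: they have to be found in the camera images.
- axle_tip (a point): Centre of the free end of the trolley's one bare axle: a fixed level steel rod 14 mm in diameter, its last 6 mm tapered to 6 mm, 77 mm above the bench. The point's -y axis points outward along it (from trolley to free end), +y along it into the trolley, z up.
- axle_root (a point): Point on the axle's centre line where it leaves the flat wooden bearer of the trolley, 106 mm in from the free end; same axes. A dark steel stop collar, 22 mm in diameter, 8 mm long, sits on the axle. Its place is set anew each time and not measured: its outer face, the spacer's stop, is 66 to 92 mm in from the free end. It holds up to 10 N pushed along the axle and slides above that.
- trolley: The fixed wooden trolley on its riser block; origin on the bench under its middle, same axes. The bearer is 40 mm wide across the axle and reaches 21 mm above the axle's centre line; the deck begins 15 mm behind the bearer's face and reaches 39 mm above that line. The finished wheel next to it is 190 mm away in +x and reaches 32 mm above it.
- stand_a: Stand under the spacer; origin on the bench under its middle, y along the part's axis. The three dark wooden V stands are alike and fixed (spacer, wheel and cap each lie on one; which part lies where changes): 30 mm wide across the part's axis, 34 mm long along it, reaching 39 mm above the bench, with a foot 60 mm square and 10 mm high.
- spacer_mid (a point): Centre of the spacer: a loose plain beech ring 40 mm in diameter and 20 mm long, with a 17 mm hole right through along its y axis. It lies with its axis level on a small dark wooden V stand, its centre 54 mm above the bench. Both ends are alike. 30 g.
- wheel_mid (a point): Centre of the wheel: a loose beech wheel 64 mm in diameter and 20 mm wide, with a 17 mm hole right through along its y axis. It stands with its axis level on an identical V stand, its centre 67 mm above the bench. Both faces are alike. 40 to 90 g.
- cap_mid (a point): Centre (half-way along) of the end cap: a loose beech barrel 40 mm in diameter and 60 mm long with its axis along its y axis. At its +y end is the open mouth of a 17 mm hole, 55 mm deep, with a brass bush; its -y end is closed and rounded. It lies with its axis level on an identical V stand, its centre 54 mm above the bench. 35 to 70 g, its centre of mass about 7 mm from the point towards the mouth.
- horse: Bystander: loose wooden toy horse with a red saddle, 230 mm long and 185 mm high, standing. Origin on the bench below its middle, x axis to its head.
- screwdriver: Bystander: a loose screwdriver lying on the bench. Origin at its underside, handle to its -x.
- glue_jar: Bystander: a loose white jar with a black lid, 60 mm in diameter and 75 mm high. Origin at the centre of its underside.
Mind the look-alikes: they are no part of the job. Leave any red look-alike of the part that bears wheel_mid alone.

How it is judged (in metres and radians):
On the way, in this order (a step that is already met when the one before it is completed fails the run):
1. the spacer is threaded on the bare axle, wholly past its end (x of spacer_mid in the frame of axle_tip between -0.004 and 0.004 m and z of spacer_mid in the frame of axle_tip between -0.005 and 0.004 m and y of spacer_mid in the frame of axle_tip between 0.012 and 0.1 m), for 0.1 s.
2. the wheel is threaded on the axle outside the spacer (all of step 1 and x of wheel_mid in the frame of axle_tip between -0.004 and 0.004 m and z of wheel_mid in the frame of axle_tip between -0.005 and 0.004 m and y of wheel_mid in the frame of axle_tip between 0.012 and 0.1 m and distance between axle_tip and spacer_mid above 0.045 m), for 0.1 s.
At the end, for the whole second after the job is handed in: Spacer, wheel and cap are on the bare axle in that order from the collar outward, at rest and released, the cap with its open end towards the wheel; the gaps from collar to spacer, spacer to wheel and wheel to cap are each at most 2 mm; and the collar is within 1.5 mm of where it was (x of spacer_mid in the frame of axle_tip between -0.004 and 0.004 m and z of spacer_mid in the frame of axle_tip between -0.005 and 0.004 m and y of spacer_mid in the frame of axle_tip between 0.045 and 0.1 m and x of wheel_mid in the frame of axle_tip between -0.004 and 0.004 m and z of wheel_mid in the frame of axle_tip between -0.005 and 0.004 m and y of wheel_mid in the frame of axle_tip between 0.025 and 0.075 m and x of cap_mid in the frame of axle_tip between -0.004 and 0.004 m and z of cap_mid in the frame of axle_tip between -0.005 and 0.004 m and y of cap_mid in the frame of axle_tip between -0.03 and 0.03 m and distance between collar_c0 and spacer_mid below 0.016 m and distance between spacer_mid and wheel_mid below 0.022 m and distance between wheel_mid and cap_mid below 0.042 m and y of wheel_mid in the frame of cap_mid above 0.02 m and linear speed of each of spacer, wheel, cap below 0.02 m/s); the robot touches nothing.
It fails at once if the stop collar is pushed more than 1.5 mm from its place (distance of collar_c0 from where it was at the start of the episode above 0.0015 m).
It fails at once if the horse, the screwdriver or the glue jar is moved more than 20 mm (distance of any of horse, screwdriver, glue_jar from where it was at the start of the episode above 0.02 m).
It also fails if it takes over 70 s, if anything falls off the work surface, if the arm or the gripper's body presses on something with over 40 N, if the wrist force passes 120 N, or if a joint passes its speed limit or range.

## Working session

There is one attempt and no reset: what is moved stays moved. The work goes in short steps, Python scripts to look and compute and a tool call to move; the robot and the scene stay as the last step left them, time stands still between calls to the robot, and variables do not carry over. Pictures are saved under pics/ and viewed, about 8 in all and at most 12, crops included, and the job is handed in when it is done.

Besides the shell and the picture viewer there is one more tool, called after "Emit:" as name(argument=value, ...) on one line, values as JSON. drive_tool: Moves the arm, as the interface text tells. Its arguments: {"type":"object","properties":{"plan":{"type":"string"},"fingers":{"type":"number"},"squeeze":{"type":"number"}},"required":["plan"]}

```bash
mkdir -p pics; ls; python3 - <<'E'
from plant import r
import cv2
s=r.get_state();print({k:s[k] for k in('time_s','tcp_pos','eef_rot','contact_force','gripper_width')}, r.tcp_to_tips)
import pickle
d={}
for n in('side','top'):
    c=r.capture(n);d[n]=c;cv2.imwrite(f'pics/{n}0.png',c['frame'][:,:,::-1]);print(n,{k:v for k,v in c.items() if k!='frame'})
pickle.dump(d,open('d0.pkl','wb'))
E
```

```text
pics
{'time_s': 0.0, 'tcp_pos': array([ 0.29990678, -0.60418429,  0.23363342]), 'eef_rot': array([ 1.79906752e+02, -6.66879175e-03, -1.53607080e+02]), 'contact_force': array([ 0.74802917,  0.13374595, -0.1895584 ]), 'gripper_width': 0.0879947411966986} 0.008
side {'fovy': 49.76456809614001, 'cx': 246.4418730421131, 'cy': 191.49658293942576, 'k1': -0.11290524404710472, 'rvec': array([ 0.67608434, -2.66111398,  1.09230179]), 'tvec': array([0.47398161, 0.31428448, 0.91142214])}
top {'fovy': 45.69346006235569, 'cx': 258.19357410840234, 'cy': 193.66702480567847, 'k1': -0.051161399134611936, 'rvec': array([ 2.1744287 , -2.18976983,  0.06255215]), 'tvec': array([-0.05034521,  0.57537714,  1.25075426])}
```

View pics/side0.png

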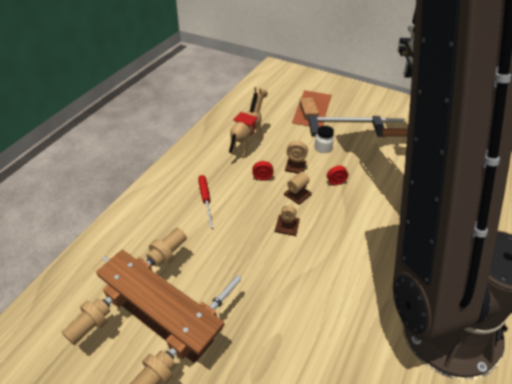

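View pics/top0.png

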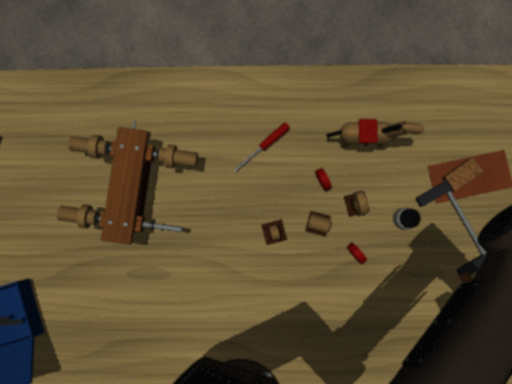

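```bash
cat > h.py <<'E'
import cv2,numpy as np,pickle
from scipy.spatial.transform import Rotation as Ro
def K(c):
    f=192/np.tan(np.radians(c['fovy']/2)); return f
def proj(c,P):
    P=np.atleast_2d(P);X=P@Ro.from_rotvec(c['rvec']).as_matrix().T+c['tvec']
    s=X[:,:2]/X[:,2:];r2=(s**2).sum(1,keepdims=True)
    return s*(1+c['k1']*r2)*K(c)+[c['cx'],c['cy']]
def ray(c,uv):
    d=(np.atleast_2d(uv)-[c['cx'],c['cy']])/K(c);s=d.copy()
    for _ in range(20): s=d/(1+c['k1']*(s**2).sum(1,keepdims=True))
    R=Ro.from_rotvec(c['rvec']).as_matrix()
    return -R.T@c['tvec'], np.c_[s,np.ones(len(s))]@R
def onz(c,uv,z):
    o,d=ray(c,uv); z=np.broadcast_to(z,len(d)); return o+d*((z-o[2])/d[:,2])[:,None]
def crop(c,x0,y0,w,h,k,name):
    im=c['frame'][y0:y0+h,x0:x0+w,::-1];im=cv2.resize(im,None,fx=k,fy=k,interpolation=cv2.INTER_CUBIC)
    im=np.clip(im*1.5,0,255).astype(np.uint8)
    for i in range(0,w,10): cv2.line(im,(i*k,0),(i*k,6 if i%50 else 16),(255,255,255),1)
    for i in range(0,h,10): cv2.line(im,(0,i*k),(6 if i%50 else 16,i*k),(255,255,255),1)
    cv2.imwrite('pics/'+name,im)
E
python3 - <<'E'
from h import *
d=pickle.load(open('d0.pkl','rb'));c=d['top']
crop(c,250,160,150,110,5,'tparts.png')
print(onz(c,[[274,232],[319,223],[357,203],[188,231],[145,225],[323,179],[357,253],[406,218],[255,150]],[.054,.054,.067,.077,.077,.03,.03,.075,.01]).round(3))
E
```

```text
[[ 0.469 -0.097  0.054]
 [ 0.492 -0.218  0.054]
 [ 0.545 -0.319  0.067]
 [ 0.473  0.132  0.077]
 [ 0.49   0.247  0.077]
 [ 0.614 -0.234  0.03 ]
 [ 0.409 -0.324  0.03 ]
 [ 0.503 -0.448  0.075]
 [ 0.699 -0.046  0.01 ]]
```

View pics/tparts.png

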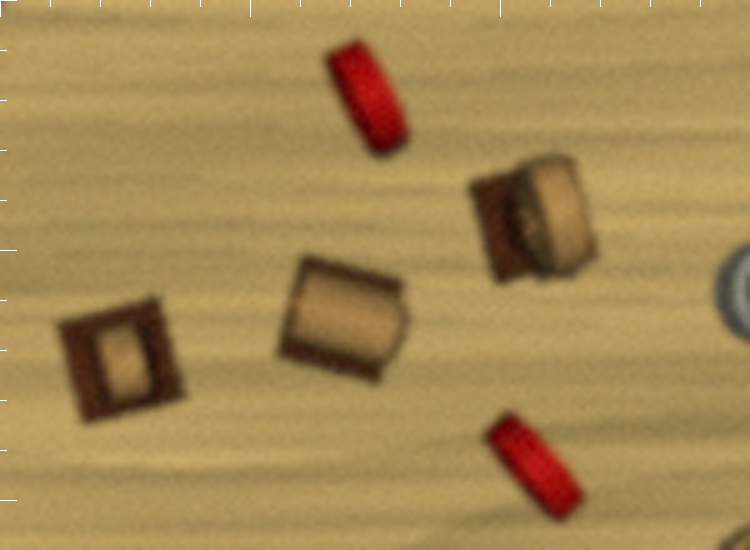

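```bash
cat >> h.py <<'E'
def cmd(s,target,yaw):
    "shift (cm, tool axes) and turn (rad) from state to target with tool down at yaw"
    R=Ro.from_euler('xyz',s['eef_rot'],degrees=True).as_matrix()
    d=R.T@(np.array(target)-s['tcp_pos'])*100
    t=-np.radians((yaw-s['eef_rot'][2]+180)%360-180)
    return d.round(2),round(t,3)
E
python3 - <<'E'
from h import *
from plant import r
print(cmd(r.get_state(),[.45,-.18,.30],-90))
E
```

```text
(array([-32.3 ,  31.34,  -6.59]), np.float64(-1.11))
```

Emit:
drive_tool(plan="-32.3 31.3 -6.6 -1.11; -32.3 31.3 -6.6 -1.11; -32.3 31.3 -6.6 -1.11; -32.3 31.3 -6.6 -1.11; -32.3 31.3 -6.6 -1.11; -32.3 31.3 -6.6 -1.11; -32.3 31.3 -6.6 -1.11; -32.3 31.3 -6.6 -1.11", fingers=-1, squeeze=8)

```text
time_s: 1.1
tcp_pos: [0.4511, -0.1778, 0.3012]
eef_rot: [-179.9, 0.0, -89.8]
contact_force: [0.8, 0.5, 0.8]
gripper_width: 0.0877
```

```bash
python3 - <<'E'
from h import *
from plant import r
c=r.capture('wrist');pickle.dump(c,open('w1.pkl','wb'));crop(c,0,0,512,384,1,'w1.png')
s=r.get_state();print(s['tcp_pos'],s['eef_rot'],s['time_s'],s['contact_force']);print({k:v for k,v in c.items() if k!='frame'})
R=Ro.from_rotvec(c['rvec']).as_matrix();print(-R.T@c['tvec'],R[2])
E
```

```text
[ 0.45133534 -0.17776762  0.30111035] [-1.79932003e+02  2.33051541e-02 -8.98297921e+01] 1.15 [0.44059755 1.65345206 0.3561888 ]
{'fovy': 65.26449879163253, 'cx': 254.618137973873, 'cy': 193.27396257017548, 'k1': 0.014605917914481036, 'rvec': array([ 0.00474966, -3.10746454, -0.45261634]), 'tvec': array([0.45151526, 0.11700566, 0.5037284 ])}
[ 0.45143987 -0.25457178  0.45021541] [ 8.84758637e-04  2.85258530e-01 -9.58450201e-01]
```

View pics/w1.png

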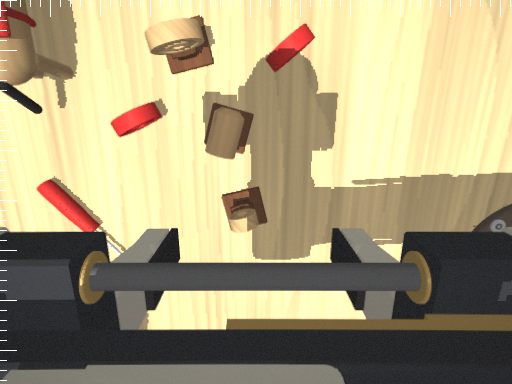

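```bash
cat >> h.py <<'E'
def ringpts(p,yaw,rad,L,z):
    a=np.radians(yaw);u=np.array([-np.sin(a),np.cos(a),0]);v=np.array([np.cos(a),np.sin(a),0]);t=np.linspace(0,2*np.pi,40)
    C=np.array([p[0],p[1],z]);return [C+s*L/2*u+rad*(np.cos(t)[:,None]*v+np.sin(t)[:,None]*[0,0,1]) for s in(-1,1)]
def foot(p,yaw):
    R=Ro.from_euler('z',yaw,degrees=True).as_matrix()
    return np.array([[-.03,-.03,0],[.03,-.03,0],[.03,.03,0],[-.03,.03,0],[-.03,-.03,0]])@R.T+[p[0],p[1],.01]
def overlay(c,items,x0,y0,w,h,k,name):
    "items: list of 3D polylines"
    im=cv2.resize(c['frame'][y0:y0+h,x0:x0+w,::-1],None,fx=k,fy=k,interpolation=cv2.INTER_CUBIC)
    for i,P in enumerate(items):
        q=((proj(c,P)-[x0-.5,y0-.5])*k).round().astype(np.int32);cv2.polylines(im,[q],False,[(0,255,0),(255,255,0),(255,0,255)][i%3],1)
    cv2.imwrite('pics/'+name,im)
E
python3 - <<'E'
from h import *
c=pickle.load(open('d0.pkl','rb'))['top'];w=pickle.load(open('w1.pkl','rb'))
Q=lambda L:onz(c,np.array(L)/5+[250,160]-0.4,.01)[:,:2]
S=Q([(59,322),(158,298),(186,398),(83,422)]);C=Q([(305,257),(403,283),(380,382),(279,355)]);W=Q([(470,187),(500,283)])
def yw(P):
    e=[P[0]-P[1],P[3]-P[2]];return np.degrees(np.mean([np.arctan2(-a[0],a[1]) for a in e]))
sp,sy=S.mean(0),yw(S);cp,cy=C.mean(0),yw(C)
e=W[0]-W[1];wy=np.degrees(np.arctan2(e[1],e[0]));
wp=W.mean(0)-.03*np.array([-np.sin(np.radians(wy)),np.cos(np.radians(wy))])
print(sp,sy,cp,cy,wp,wy,np.linalg.norm(e))
it=[foot(sp,sy)]+ringpts(sp,sy,.02,.02,.054)+[foot(cp,cy)]+ringpts(cp,cy,.02,.06,.054)+[foot(wp,wy)]+ringpts(wp,wy,.032,.02,.067)
overlay(w,it,120,0,180,250,3,'ov1.png')
im=cv2.imread('pics/ov1.png')[:600];overlay(c,it,260,180,120,80,3,'ov2.png')
im2=cv2.imread('pics/ov2.png');h=max(im.shape[0],im2.shape[0]);
o=np.zeros((750,540+360,3),np.uint8);o=np.zeros((750,900,3),np.uint8);b=cv2.imread('pics/ov1.png');o[:b.shape[0],:540]=b;o[:240,540:]=im2
cv2.imwrite('pics/ov.png',cv2.resize(o,(720,600)))
E
```

```text
[ 0.46921681 -0.09742844] 12.944688542498097 [ 0.49103678 -0.22069875] -15.3433070923945 [ 0.54596083 -0.33049962] 16.334871067678787 0.0562017543377189
```

View pics/ov.png

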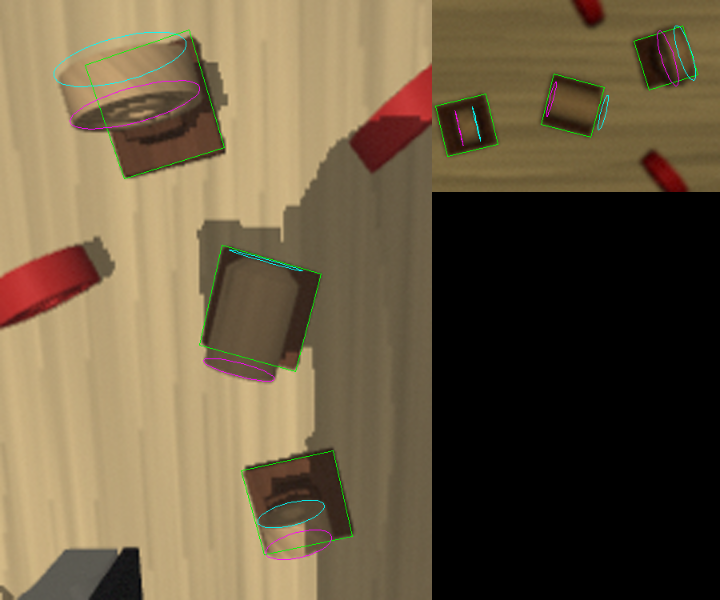

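```bash
python3 - <<'E'
from h import *
from plant import r
s=r.get_state();print(cmd(s,[.469,-.097,.13],-77),cmd(s,[.469,-.097,.045],-77),s['time_s'])
E
```

```text
(array([-8.06, -1.77, 17.12]), np.float64(-0.224)) (array([-8.06, -1.76, 25.62]), np.float64(-0.224)) 1.15
```

Emit:
drive_tool(plan="-8.1 -1.8 17.1 -0.224; -8.1 -1.8 17.1 -0.224; -8.1 -1.8 17.1 -0.224; -8.1 -1.8 20.1 -0.224; -8.1 -1.8 23.1 -0.224; -8.1 -1.8 25.6 -0.224; -8.1 -1.8 25.6 -0.224; -8.1 -1.8 25.6 -0.224")

```text
time_s: 2.15
tcp_pos: [0.4686, -0.1001, 0.0451]
eef_rot: [-180.0, -0.0, -77.2]
contact_force: [0.3, -0.3, -0.4]
gripper_width: 0.0877
```

```bash
python3 - <<'E'
from h import *
from plant import r
c=r.capture('wrist');pickle.dump(c,open('w2.pkl','wb'));crop(c,150,150,220,165,3,'w2.png')
s=r.get_state();print(s['tcp_pos'],s['eef_rot'],s['time_s'],s['contact_force'])
E
```

```text
[ 0.46891475 -0.09990725  0.04550526] [-1.79922961e+02 -1.31458461e-02 -7.71840078e+01] 2.2 [0.19176126 0.18357295 0.49111005]
```

View pics/w2.png

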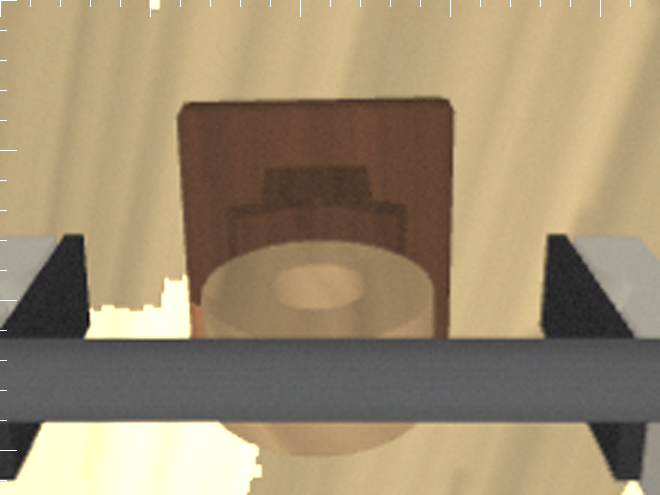

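Emit:
drive_tool(plan="-0.25 0 0 0; -0.25 0 0 0")

```text
time_s: 2.45
tcp_pos: [0.468, -0.097, 0.0453]
eef_rot: [-179.9, -0.0, -77.2]
contact_force: [-0.1, -0.1, 0.3]
gripper_width: 0.0877
```

Emit:
drive_tool(plan="0 0 0 0; 0 0 0 0; 0 0 0 0; 0 0 0 0; 0 0 0 0; 0 0 0 0; 0 0 0 0; 0 0 0 0", fingers=1, squeeze=6)

```text
time_s: 3.45
tcp_pos: [0.4676, -0.0972, 0.0445]
eef_rot: [180.0, 0.0, -77.2]
contact_force: [-0.6, 0.4, 0.1]
gripper_width: 0.0397
```

```bash
python3 - <<'E'
from h import *
from plant import r
c=pickle.load(open('d0.pkl','rb'))
crop(c['top'],130,210,80,60,5,'a.png');crop(c['side'],180,260,80,60,5,'b.png')
cv2.imwrite('pics/ab.png',np.hstack([cv2.imread('pics/a.png'),cv2.imread('pics/b.png')]))
s=r.get_state();print(s['tcp_pos'],s['eef_rot'],s['time_s'],s['contact_force'],s['gripper_width'])
print(cmd(s,[.462,.05,.20],-98.4))
E
```

```text
[ 0.46762012 -0.09717606  0.04454131] [ 1.79992611e+02  2.42384643e-03 -7.71688317e+01] 3.45 [-0.57441589  0.36610445  0.12310945] 0.039726310120608656
(array([-14.48,  -2.72, -15.55]), np.float64(0.371))
```

View pics/ab.png

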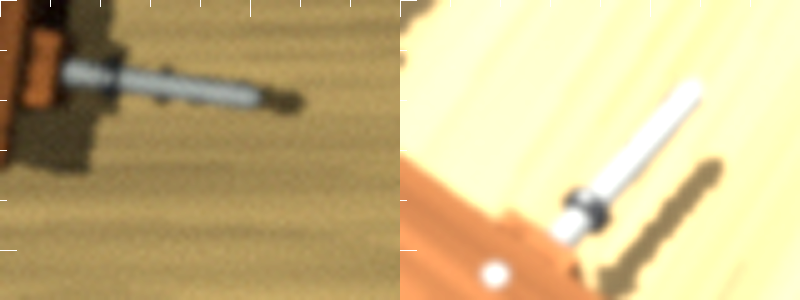

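```bash
python3 - <<'E'
from h import *
d=pickle.load(open('d0.pkl','rb'));t=d['top'];s=d['side']
T=onz(t,np.array([(263,97.5),(63,72),(108,78)])/5+[129.6,209.6],.077)
S=onz(s,np.array([(298,82),(160,238),(188,205),(180,213)])/5+[179.6,259.6],.077)
print(T,S,sep='\n')
for P in(T,S):
    e=P[1]-P[0];print(np.linalg.norm(e),np.degrees(np.arctan2(-e[0],e[1])),np.linalg.norm(P[2]-P[0]))
E
```

```text
[[0.4783054  0.14741289 0.077     ]
 [0.49238411 0.25459929 0.077     ]
 [0.48907419 0.23039518 0.077     ]]
[[0.47791094 0.14731911 0.077     ]
 [0.4911845  0.24384776 0.077     ]
 [0.48896562 0.22451567 0.077     ]
 [0.48996452 0.22949117 0.077     ]]
0.10810705216264922 -7.4828421477795635 0.08367811703300902
0.09743699073171239 -7.8295819448271695 0.0779840698741245
```

Emit:
drive_tool(plan="0 0 -6 0; 0 0 -12 0; -7 -1.4 -15.5 0.18; -14.5 -2.7 -15.5 0.371; -14.5 -2.7 -15.5 0.371; -14.5 -2.7 -15.5 0.371; -14.5 -2.7 -15.5 0.371")

```text
time_s: 4.32
tcp_pos: [0.4615, 0.0502, 0.1994]
eef_rot: [180.0, -0.0, -98.3]
contact_force: [0.7, -0.9, -1.1]
gripper_width: 0.0393
```

```bash
python3 - <<'E'
from h import *
from plant import r
c=r.capture('wrist');pickle.dump(c,open('w3.pkl','wb'));crop(c,106,30,300,225,2,'w3.png')
s=r.get_state();print(s['tcp_pos'],s['eef_rot'],s['time_s'],s['contact_force'],s['gripper_width'])
R=Ro.from_rotvec(c['rvec']).as_matrix();print(-R.T@c['tvec'],R[2])
E
```

```text
[0.46157494 0.04975619 0.19931307] [ 1.79972644e+02 -1.66433017e-02 -9.84111415e+01] 4.375 [-0.58634441 -0.47454662  0.33783627] 0.039729168406876327
[ 0.45068354 -0.02564795  0.34846489] [ 0.04164449  0.28183791 -0.95855784]
```

View pics/w3.png

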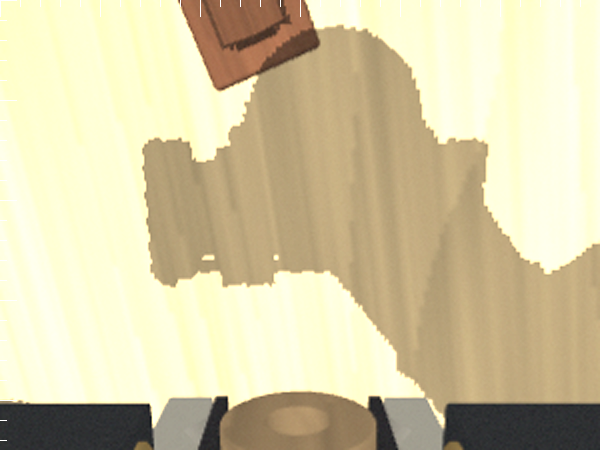

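```bash
cat >> h.py <<'E'
TIP=np.array([.478,.147]);AY=-7.6
def ax(d,dz=0,tip=None):
    a=np.radians(AY);p=(TIP if tip is None else tip)+d*np.array([-np.sin(a),np.cos(a)]);return p
E
python3 - <<'E'
from h import *
from plant import r
s=r.get_state();p=ax(-.03);print(p,cmd(s,[*p,.10],-97.6),cmd(s,[*p,.0675],-97.6))
E
```

```text
[0.47403231 0.11726353] (array([-6.86, -0.25,  9.93]), np.float64(-0.014)) (array([-6.86, -0.25, 13.18]), np.float64(-0.014))
```

Emit:
drive_tool(plan="-6.85 -0.25 6 -0.014; -6.85 -0.25 11 -0.014; -6.85 -0.25 13.2 -0.014; -6.85 -0.25 13.2 -0.014; -6.85 -0.25 13.2 -0.014")

```text
time_s: 5.0
tcp_pos: [0.4751, 0.1172, 0.0686]
eef_rot: [-179.9, 0.0, -97.7]
contact_force: [0.6, 0.6, -0.6]
gripper_width: 0.0398
```

```bash
python3 - <<'E'
from h import *
from plant import r
s=r.get_state();print(s['tcp_pos'],s['eef_rot'],s['time_s'],s['contact_force'],s['gripper_width'])
c=r.capture('side');t=r.capture('top');pickle.dump((c,t),open('w4.pkl','wb'))
p=ax(-.03);it=ringpts(p,-7.6,.02,.02,.077)+ringpts(p,-7.6,.0085,.02,.077)+[np.array([[*ax(0),.077],[*ax(.106),.077]])]
overlay(c,it,185,225,100,80,5,'o1.png');overlay(t,it,130,190,100,80,4,'o2.png')
a=cv2.imread('pics/o1.png');b=cv2.imread('pics/o2.png');o=np.zeros((400,800,3),np.uint8);o[:,:500]=a;
o[:320,500:]=b[:,100:];cv2.imwrite('pics/o.png',o)
E
```

```text
[0.47514907 0.11717409 0.06860112] [-1.79947211e+02  2.12980357e-02 -9.76600502e+01] 5.0 [ 0.64062616  0.63673842 -0.60409751] 0.039796987011805986
```

View pics/o.png

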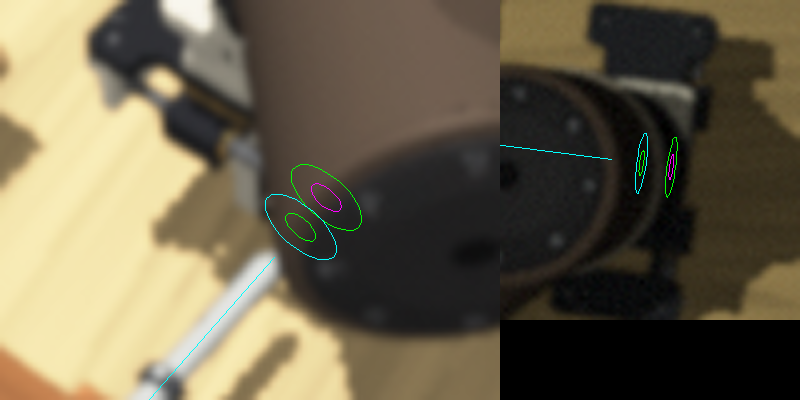

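Emit:
drive_tool(plan="-0.6 0.05 0.07 0; -1.2 0.05 0.07 0; -1.8 0.05 0.07 0; -2.3 0.05 0.07 0; -2.8 0.05 0.07 0; -3.3 0.05 0.07 0; -3.3 0.05 0.07 0")

```text
time_s: 5.98
tcp_pos: [0.4783, 0.1507, 0.0668]
eef_rot: [180.0, -0.0, -97.6]
contact_force: [-0.6, -1.0, 0.3]
gripper_width: 0.04
```

Emit:
drive_tool(plan="-0.5 0 0 0; -1.0 0 0 0; -1.5 0 0 0; -2.0 0 0 0; -2.5 0 0 0; -3.0 0 0 0; -3.5 0 0 0; -3.5 0 0 0")

```text
time_s: 6.98
tcp_pos: [0.4829, 0.1855, 0.0668]
eef_rot: [-180.0, 0.0, -97.6]
contact_force: [-0.6, 0.1, 0.1]
gripper_width: 0.0394
```

```bash
python3 - <<'E'
from h import *
from plant import r
s=r.get_state();print(s['tcp_pos'],s['eef_rot'],s['time_s'],s['contact_force'],s['moment'],s['gripper_width'])
p=s['tcp_pos'][:2]-TIP;a=np.radians(AY);print('along',p@[-np.sin(a),np.cos(a)],'lat',p@[np.cos(a),np.sin(a)])
c=r.capture('side');t=r.capture('wrist');pickle.dump((c,t),open('w5.pkl','wb'))
crop(c,170,220,80,100,5,'p1.png');crop(t,190,190,130,100,3,'p2.png')
a=cv2.imread('pics/p1.png');b=cv2.imread('pics/p2.png');o=np.zeros((500,790,3),np.uint8);o[:,:400]=a;o[:300,400:]=b
cv2.imwrite('pics/p.png',o)
E
```

```text
[0.48293238 0.18546071 0.06684743] [-1.79995083e+02  2.61228618e-03 -9.75964253e+01] 6.975 [-0.56567504  0.07690869  0.09890373] [-0.04165996  0.08784474  0.03668407] 0.03941836272835905
along 0.0387751925663038 lat -0.00019762701839486953
```

View pics/p.png

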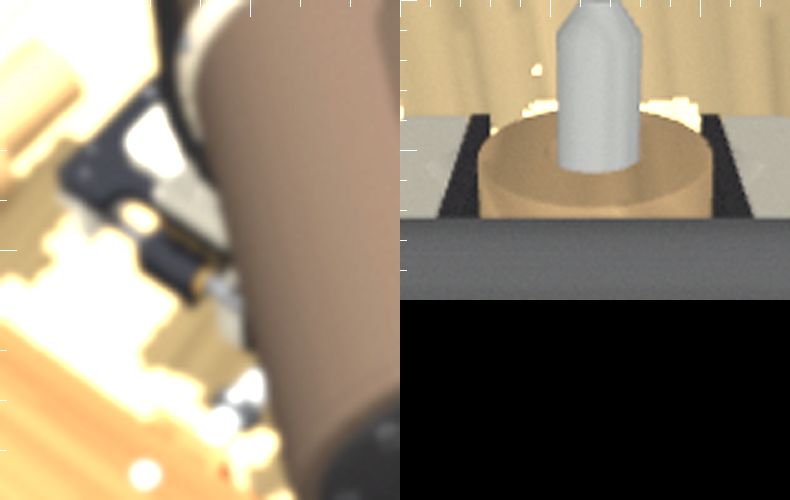

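Emit:
drive_tool(plan="-0.3 0 0 0; -0.6 0 0 0; -0.9 0 0 0; -1.2 0 0 0; -1.4 0 0 0; -1.4 0 0 0", squeeze=3)

```text
time_s: 7.82
tcp_pos: [0.4847, 0.1991, 0.0668]
eef_rot: [-180.0, 0.0, -97.6]
contact_force: [0.8, -0.1, -0.1]
gripper_width: 0.0396
```

Emit:
drive_tool(plan="-0.08 0 0 0; -0.16 0 0 0; -0.24 0 0 0; -0.32 0 0 0; -0.4 0 0 0; -0.48 0 0 0; -0.56 0 0 0; -0.56 0 0 0")

```text
time_s: 8.82
tcp_pos: [0.4854, 0.2046, 0.0669]
eef_rot: [180.0, -0.0, -97.6]
contact_force: [1.1, -0.3, -0.3]
gripper_width: 0.0395
```

Emit:
drive_tool(plan="-0.07 0 0 0; -0.14 0 0 0; -0.21 0 0 0; -0.28 0 0 0; -0.35 0 0 0; -0.42 0 0 0; -0.42 0 0 0")

```text
time_s: 9.7
tcp_pos: [0.486, 0.2087, 0.0668]
eef_rot: [180.0, -0.0, -97.6]
contact_force: [-0.4, -0.3, -0.4]
gripper_width: 0.0397
```

Emit:
drive_tool(plan="-0.06 0 0 0; -0.12 0 0 0; -0.18 0 0 0; -0.24 0 0 0; -0.3 0 0 0; -0.3 0 0 0")

```text
time_s: 10.45
tcp_pos: [0.4864, 0.2117, 0.0669]
eef_rot: [-180.0, 0.0, -97.6]
contact_force: [0.3, -0.6, -0.1]
gripper_width: 0.0397
```

Emit:
drive_tool(plan="-0.05 0 0 0; -0.1 0 0 0; -0.15 0 0 0; -0.2 0 0 0; -0.2 0 0 0")

```text
time_s: 11.08
tcp_pos: [0.4867, 0.2137, 0.0669]
eef_rot: [-180.0, 0.0, -97.6]
contact_force: [-0.6, -0.5, -0.3]
gripper_width: 0.0398
```

Emit:
drive_tool(plan="-0.05 0 0 0; -0.1 0 0 0; -0.15 0 0 0; -0.2 0 0 0; -0.2 0 0 0")

```text
time_s: 11.7
tcp_pos: [0.4866, 0.215, 0.0667]
eef_rot: [180.0, -0.1, -97.6]
contact_force: [1.1, -3.9, 1.3]
gripper_width: 0.0394
```

Emit:
drive_tool(plan="0.05 0 0 0; 0.05 0 0 0; 0.05 0 0 0; 0.05 0 0 0; 0.05 0 0 0", fingers=-1)

```text
time_s: 12.32
tcp_pos: [0.4869, 0.2152, 0.0669]
eef_rot: [-180.0, 0.0, -97.6]
contact_force: [1.0, 0.2, -0.3]
gripper_width: 0.0838
```

Emit:
drive_tool(plan="0.05 0 -3 0; 0.05 0 -8 0; 0.05 0 -13 0; 0.05 0 -15 0; 0.05 0 -15 0")

```text
time_s: 12.95
tcp_pos: [0.4875, 0.2152, 0.2187]
eef_rot: [-179.9, 0.2, -97.6]
contact_force: [-0.5, 0.8, -1.1]
gripper_width: 0.0878
```

```bash
python3 - <<'E'
from h import *
from plant import r
s=r.get_state();print(s['time_s'],s['contact_force'],s['gripper_width'],s['tcp_pos'])
c=pickle.load(open('d0.pkl','rb'))['top']
print('horse',onz(c,[[370,144],[370,132],[370,120]],[.12,.12,.12]))
print(cmd(s,[.545,-.329,.21],-73.7),cmd(s,[.545,-.329,.12],-73.7))
w=r.capture('wrist');pickle.dump(w,open('w6.pkl','wb'))
E
```

```text
12.95 [-0.51865751  0.84517985 -1.09770469] 0.08776689917654813 [0.48749487 0.215234   0.21872419]
horse [[ 0.69482323 -0.34549934  0.12      ]
 [ 0.7262735  -0.34632757  0.12      ]
 [ 0.75787245 -0.34718082  0.12      ]]
(array([ 53.18, -12.91,   0.74]), np.float64(-0.417)) (array([ 53.21, -12.89,   9.74]), np.float64(-0.417))
```

Emit:
drive_tool(plan="53.2 -12.9 0.7 -0.417; 53.2 -12.9 0.7 -0.417; 53.2 -12.9 0.7 -0.417; 53.2 -12.9 0.7 -0.417; 53.2 -12.9 0.7 -0.417; 53.2 -12.9 0.7 -0.417; 53.2 -12.9 0.7 -0.417; 53.2 -12.9 0.7 -0.417")

```text
time_s: 14.0
tcp_pos: [0.5376, -0.2756, 0.2088]
eef_rot: [179.9, 0.1, -73.7]
contact_force: [1.8, 0.4, 0.7]
gripper_width: 0.0879
```

```bash
python3 - <<'E'
from h import *
from plant import r
s=r.get_state();print(s['time_s'],s['contact_force'],s['gripper_width'],s['tcp_pos'])
print(cmd(s,[.545,-.329,.13],-73.7))
E
```

```text
14.0 [1.8234604  0.35036831 0.65433695] 0.08791657006336821 [ 0.53757396 -0.27563686  0.20882445]
(array([5.34, 0.77, 7.88]), np.float64(-0.0))
```

Emit:
drive_tool(plan="5.3 0.8 0 0; 5.3 0.8 4 0; 5.3 0.8 7.5 0; 5.3 0.8 7.5 0; 5.3 0.8 7.5 0")

```text
time_s: 14.62
tcp_pos: [0.5458, -0.327, 0.1361]
eef_rot: [180.0, -0.0, -73.7]
contact_force: [-0.2, 1.1, 0.5]
gripper_width: 0.0874
```

```bash
python3 - <<'E'
from h import *
from plant import r
s=r.get_state();print(s['time_s'],s['contact_force'],s['gripper_width'],s['tcp_pos'],s['eef_rot'][2])
print(cmd(s,[.545,-.329,.058],-73.7))
c=r.capture('wrist');pickle.dump(c,open('w7.pkl','wb'))
wp=[.546,-.3305];it=[foot(wp,16.3)]+ringpts(wp,16.3,.032,.02,.067)
overlay(c,it,130,60,260,200,3,'w7.png')
E
```

```text
14.625 [-0.23358361  1.10039887  0.51611059] 0.08738615500160257 [ 0.54583812 -0.32701035  0.1360829 ] -73.69229142721414
(array([0.16, 0.13, 7.81]), np.float64(0.0))
```

View pics/w7.png

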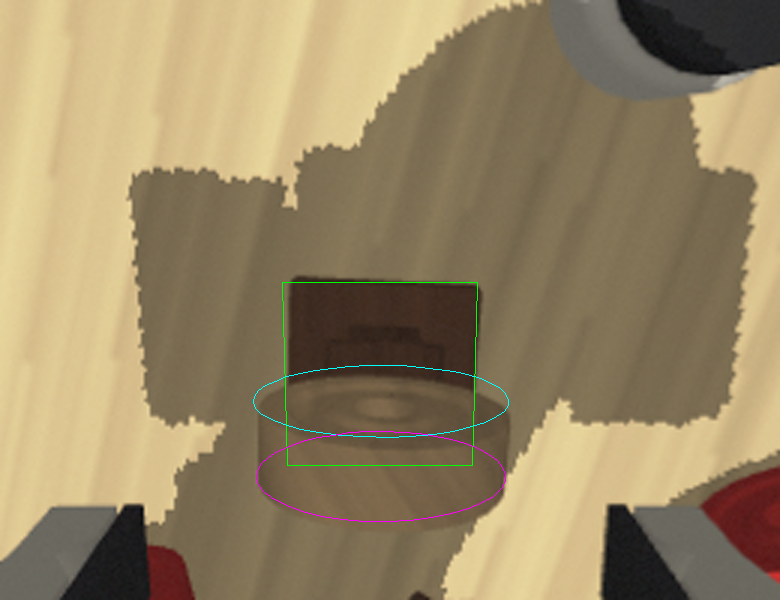

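Emit:
drive_tool(plan="0.06 0.13 3 0.05; 0.06 0.13 6 0.05; 0.06 0.13 7.8 0.05; 0.06 0.13 7.8 0.05; 0.06 0.13 7.8 0.05")

```text
time_s: 15.3
tcp_pos: [0.5453, -0.3281, 0.059]
eef_rot: [-179.9, -0.1, -76.6]
contact_force: [0.0, 0.3, -0.7]
gripper_width: 0.0875
```

Emit:
drive_tool(plan="0 0 0 0; 0 0 0 0; 0 0 0 0; 0 0 0 0; 0 0 0 0; 0 0 0 0", fingers=1, squeeze=10)

```text
time_s: 16.05
tcp_pos: [0.5444, -0.3279, 0.058]
eef_rot: [-180.0, -0.0, -76.6]
contact_force: [-2.1, 0.9, 6.5]
gripper_width: 0.0634
```

```bash
python3 - <<'E'
from h import *
from plant import r
s=r.get_state();print(s['time_s'],s['contact_force'],s['gripper_width'],s['tcp_pos'],s['eef_rot'])
p=ax(-.035);print(p,cmd(s,[*p,.21],-97.6))
E
```

```text
16.05 [-2.07133238  0.86580258  6.48621776] 0.06335285306322352 [ 0.54439977 -0.32791552  0.05799972] [-1.79992141e+02 -1.60431949e-02 -7.65859390e+01]
[0.47337103 0.11230746] (array([-44.46,  -3.31, -15.21]), np.float64(0.367))
```

Emit:
drive_tool(plan="0 0 -5 0; 0 0 -10 0; -5 0 -15 0.1; -11 -0.5 -15.2 0.2; -17 -1 -15.2 0.367; -23 -1.5 -15.2 0.367; -29 -2 -15.2 0.367; -35 -2.5 -15.2 0.367")

```text
time_s: 17.05
tcp_pos: [0.4869, 0.0204, 0.2095]
eef_rot: [-180.0, 0.0, -97.6]
contact_force: [1.5, 1.0, -0.1]
gripper_width: 0.0635
```

```bash
python3 - <<'E'
from h import *
from plant import r
s=r.get_state();print(s['time_s'],s['contact_force'],s['gripper_width'],s['tcp_pos'],s['eef_rot'])
p=ax(-.035);print(p,cmd(s,[*p,.068],-97.6))
E
```

```text
17.05 [ 1.52193855  1.0160113  -0.11536772] 0.06350558017187788 [0.48685157 0.02041841 0.209513  ] [-1.79982324e+02  3.04323884e-02 -9.76255288e+01]
[0.47337103 0.11230746] (array([-8.92,  2.56, 14.16]), np.float64(-0.0))
```

Emit:
drive_tool(plan="-5 1.4 2 0; -8.9 2.55 6 0; -8.9 2.55 10.5 0; -8.9 2.55 14 0; -8.9 2.55 14 0; -8.9 2.55 14 0; -8.9 2.55 14 0")

```text
time_s: 17.92
tcp_pos: [0.4751, 0.1105, 0.0711]
eef_rot: [-179.9, 0.1, -97.6]
contact_force: [0.1, -0.7, 0.8]
gripper_width: 0.063
```

```bash
cat >> h.py <<'E'
def al(s):
    p=s['tcp_pos'][:2]-TIP;a=np.radians(AY);return np.round(1000*np.array([p@[-np.sin(a),np.cos(a)],p@[np.cos(a),np.sin(a)],s['tcp_pos'][2]]),1)
E
python3 - <<'E'
from h import *
from plant import r
s=r.get_state();print(s['time_s'],s['contact_force'],s['gripper_width'],al(s),s['eef_rot'])
E
```

```text
17.925 [ 0.12028386 -0.67271494  0.78325082] 0.06301985167267697 [-36.5   1.9  71.1] [-1.79873265e+02  1.06336530e-01 -9.76289712e+01]
```

Emit:
drive_tool(plan="-0.6 0.12 0.2 0; -1.2 0.12 0.2 0; -1.8 0.12 0.2 0; -2.3 0.12 0.2 0; -2.8 0.12 0.2 0; -3.4 0.12 0.2 0; -3.9 0.12 0.2 0; -3.9 0.12 0.2 0")

```text
time_s: 18.92
tcp_pos: [0.4781, 0.1492, 0.0675]
eef_rot: [-180.0, 0.0, -97.6]
contact_force: [-0.5, -0.6, -1.2]
gripper_width: 0.0635
```

```bash
python3 - <<'E'
from h import *
from plant import r
s=r.get_state();print(s['time_s'],s['contact_force'],s['moment'],s['gripper_width'],al(s),s['eef_rot'])
E
```

```text
18.925 [-0.45915375 -0.59683094 -1.21319663] [-0.01821254  0.12405461  0.02208006] 0.06351671791811578 [ 2.2 -0.2 67.5] [-1.79999442e+02  4.40234672e-05 -9.75956561e+01]
```

Emit:
drive_tool(plan="-0.5 0 0 0; -1 0 0 0; -1.5 0 0 0; -2 0 0 0; -2.5 0 0 0; -3 0 0 0; -3.5 0 0 0; -4 0 0 0")

```text
time_s: 19.92
tcp_pos: [0.4834, 0.1889, 0.0676]
eef_rot: [-180.0, 0.0, -97.6]
contact_force: [0.4, -0.3, -0.7]
gripper_width: 0.0636
```

Emit:
drive_tool(plan="-0.03 0 0 0; -0.06 0 0 0; -0.1 0 0 0; -0.15 0 0 0; -0.2 0 0 0; -0.25 0 0 0; -0.3 0 0 0; -0.3 0 0 0", squeeze=4)

```text
time_s: 20.92
tcp_pos: [0.4837, 0.1915, 0.0676]
eef_rot: [180.0, -0.0, -97.6]
contact_force: [-0.1, 0.9, -0.4]
gripper_width: 0.0633
```

Emit:
drive_tool(plan="-0.05 0 0 0; -0.1 0 0 0; -0.15 0 0 0; -0.2 0 0 0; -0.2 0 0 0")

```text
time_s: 21.55
tcp_pos: [0.484, 0.1935, 0.0676]
eef_rot: [-180.0, 0.0, -97.6]
contact_force: [0.8, -0.3, -1.2]
gripper_width: 0.0634
```

Emit:
drive_tool(plan="-0.05 0 0 0; -0.1 0 0 0; -0.15 0 0 0; -0.2 0 0 0; -0.2 0 0 0")

```text
time_s: 22.18
tcp_pos: [0.4839, 0.1945, 0.0674]
eef_rot: [180.0, -0.1, -97.6]
contact_force: [1.4, -5.4, -0.1]
gripper_width: 0.0632
```

Emit:
drive_tool(plan="-0.05 0 0 0; -0.1 0 0 0; -0.1 0 0 0")

```text
time_s: 22.55
tcp_pos: [0.484, 0.1954, 0.0674]
eef_rot: [180.0, -0.1, -97.6]
contact_force: [0.6, -5.8, 0.3]
gripper_width: 0.0631
```

Emit:
drive_tool(plan="-0.05 0 0 0; -0.1 0 0 0; -0.1 0 0 0")

```text
time_s: 22.92
tcp_pos: [0.4841, 0.1964, 0.0674]
eef_rot: [180.0, -0.1, -97.6]
contact_force: [1.6, -4.8, 0.6]
gripper_width: 0.0635
```

Emit:
drive_tool(plan="0 0 0 0; 0 0 0 0; 0 0 0 0; 0 0 0 0; 0 0 0 0", fingers=-1)

```text
time_s: 23.55
tcp_pos: [0.4846, 0.1975, 0.0676]
eef_rot: [-180.0, 0.0, -97.6]
contact_force: [0.3, -0.2, 0.2]
gripper_width: 0.0878
```

Emit:
drive_tool(plan="0 0 -4 0; 0 0 -9 0; 0 0 -14 0; 0 0 -15 0; 0 0 -15 0")

```text
time_s: 24.18
tcp_pos: [0.4845, 0.1976, 0.2179]
eef_rot: [-180.0, 0.1, -97.6]
contact_force: [-0.2, 0.2, -0.0]
gripper_width: 0.0876
```

```bash
python3 - <<'E'
from h import *
from plant import r
s=r.get_state();print(s['time_s'],s['contact_force'],s['gripper_width'],al(s))
print(cmd(s,[.492,-.217,.15],-105.3))
E
```

```text
24.175 [-0.23223916  0.21007905 -0.00331541] 0.08763409046019853 [ 5.100e+01 -2.000e-01  2.179e+02]
(array([41.  , -6.24,  6.74]), np.float64(0.134))
```

Emit:
drive_tool(plan="6 -0.9 0 0; 12 -1.8 0 0; 18 -2.7 0 0.05; 24 -3.6 0 0.134; 30 -4.6 0 0.134; 36 -5.5 3 0.134; 41 -6.2 6.7 0.134; 41 -6.2 6.7 0.134")

```text
time_s: 25.18
tcp_pos: [0.4881, -0.2194, 0.1455]
eef_rot: [179.5, -0.1, -105.6]
contact_force: [-0.0, 0.6, -0.4]
gripper_width: 0.0877
```

```bash
python3 - <<'E'
from h import *
from plant import r
s=r.get_state();print(s['time_s'],s['contact_force'],s['gripper_width'],s['tcp_pos'],s['eef_rot'])
c=r.capture('wrist');pickle.dump(c,open('w8.pkl','wb'))
s=r.get_state();print(s['tcp_pos']);print(cmd(s,[.492,-.217,.046],-105.3))
# foot fit: dark brown mask -> minAreaRect, compared to model
hsv=cv2.cvtColor(c['frame'],cv2.COLOR_RGB2HSV)
cp=[.491,-.2207];it=[foot(cp,-15.3)]+ringpts(cp,-15.3,.02,.06,.054)
overlay(c,it,150,60,220,170,3,'w8.png')
E
```

```text
25.175 [-0.04744707  0.6167434  -0.35232727] 0.08771279413278431 [ 0.4880745  -0.21939345  0.14551123] [ 1.79497817e+02 -6.07962945e-02 -1.05566866e+02]
[ 0.48910001 -0.21867056  0.14679183]
(array([-0.25, -0.3 , 10.08]), np.float64(-0.003))
```

View pics/w8.png

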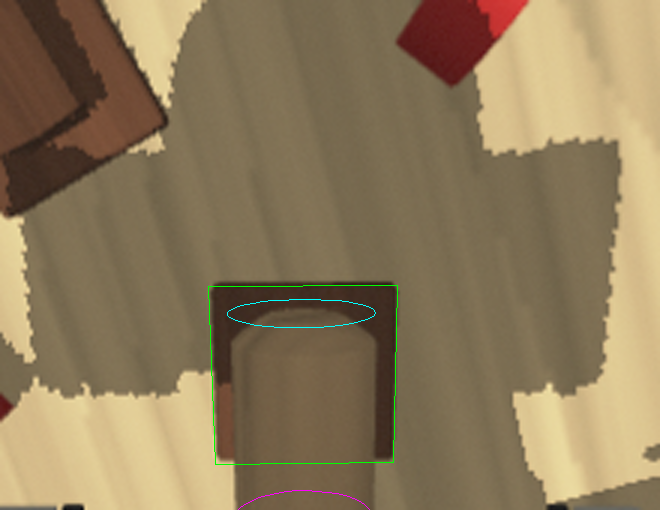

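Emit:
drive_tool(plan="-0.2 -0.1 4 0; -0.2 -0.1 8 0; -0.2 -0.1 10.1 0; -0.2 -0.1 10.1 0; -0.2 -0.1 10.1 0")

```text
time_s: 25.85
tcp_pos: [0.4939, -0.215, 0.0505]
eef_rot: [-179.9, 0.0, -105.2]
contact_force: [-0.1, -0.5, -0.1]
gripper_width: 0.0876
```

Emit:
drive_tool(plan="0 0 0 0; 0 0 0 0; 0 0 0 0; 0 0 0 0; 0 0 0 0; 0 0 0 0; 0 0 0 0; 0 0 0 0", fingers=1, squeeze=10)

```text
time_s: 26.85
tcp_pos: [0.4924, -0.2155, 0.0495]
eef_rot: [179.9, -0.0, -105.3]
contact_force: [-5.0, 1.8, 5.6]
gripper_width: 0.0396
```

```bash
python3 - <<'E'
from h import *
from plant import r
s=r.get_state();print(s['time_s'],s['contact_force'],s['gripper_width'],s['tcp_pos'],s['eef_rot'])
p=ax(-.06);print(p,cmd(s,[*p,.2],-97.6))
E
```

```text
26.85 [-5.01316464  1.81917874  5.55644821] 0.0396076231945842 [ 0.49244074 -0.21545916  0.0495345 ] [ 1.79934768e+02 -9.14117570e-03 -1.05307830e+02]
[0.47006462 0.08752707] (array([-28.63,  10.17, -15.04]), np.float64(-0.135))
```

Emit:
drive_tool(plan="0 0.1 0 0; 0 0.1 -4 0; 0 0.1 -9 0; -5 1.8 -13 0; -11 3.9 -15 -0.05; -17 6 -15 -0.135; -23 8.2 -15 -0.135; -28.6 10.2 -15 -0.135")

```text
time_s: 27.85
tcp_pos: [0.4709, 0.083, 0.2001]
eef_rot: [-179.9, 0.1, -97.6]
contact_force: [1.9, -0.0, -0.8]
gripper_width: 0.0398
```

```bash
python3 - <<'E'
from h import *
from plant import r
c=r.capture('wrist');pickle.dump(c,open('w9.pkl','wb'))
s=r.get_state();print(s['time_s'],s['contact_force'],s['gripper_width'],s['tcp_pos'],s['eef_rot'])
p=ax(-.058);print(p,cmd(s,[*p,.0725],-97.6))
crop(c,150,130,220,165,3,'w9.png')
E
```

```text
27.9 [-0.2421919   4.8661276  -1.04622236] 0.039543600981381544 [0.471303   0.08861207 0.20022132] [-179.82074857    0.19878539  -97.38817104]
[0.47032913 0.0895095 ] (array([-0.03,  0.15, 12.77]), np.float64(0.004))
```

Emit:
drive_tool(plan="0 0.05 4 0; 0 0.05 8 0; 0 0.05 11 0; 0 0.05 12.7 0; 0 0.05 12.7 0; 0 0.05 12.7 0; 0 0.05 12.7 0")

```text
time_s: 28.78
tcp_pos: [0.4709, 0.081, 0.0735]
eef_rot: [-179.9, 0.1, -97.6]
contact_force: [-0.1, -0.1, -0.6]
gripper_width: 0.0394
```

```bash
python3 - <<'E'
from h import *
from plant import r
c=r.capture('wrist');pickle.dump(c,open('w10.pkl','wb'))
s=r.get_state();print(s['time_s'],s['contact_force'],s['gripper_width'],al(s),s['eef_rot'])
E
```

```text
28.825 [ 0.73215589 -0.31476586  0.05168823] 0.03969517143581953 [-66.4   1.6  73.4] [-1.79913183e+02  7.09497403e-02 -9.75599940e+01]
```

Emit:
drive_tool(plan="-0.7 0.1 0 0; -1.4 0.1 0 0; -2.1 0.1 0 0; -2.8 0.1 0 0; -3.4 0.1 0 0; -4 0.1 0 0; -4.5 0.1 0 0; -4.5 0.1 0 0")

```text
time_s: 29.82
tcp_pos: [0.4752, 0.1257, 0.0726]
eef_rot: [180.0, -0.0, -97.5]
contact_force: [-0.7, -0.9, -0.7]
gripper_width: 0.0395
```

```bash
python3 - <<'E'
from h import *
from plant import r
s=r.get_state();print(s['time_s'],s['contact_force'],s['moment'],s['gripper_width'],al(s),s['eef_rot'])
E
```

```text
29.825 [-0.69327447 -0.88797694 -0.68445074] [ 0.03161762  0.09405269 -0.03752505] 0.0395474635678608 [-21.5   0.   72.6] [ 1.79999937e+02 -1.00966566e-03 -9.75413778e+01]
```

Emit:
drive_tool(plan="-0.4 0 0 0; -0.8 0 0 0; -1.2 0 0 0; -1.6 0 0 0; -2 0 0 0; -2.4 0 0 0; -2.4 0 0 0")

```text
time_s: 30.7
tcp_pos: [0.4784, 0.1494, 0.0726]
eef_rot: [-180.0, 0.0, -97.5]
contact_force: [-0.1, 1.0, -0.0]
gripper_width: 0.0395
```

Emit:
drive_tool(plan="-0.1 0 0 0; -0.2 0 0 0; -0.3 0 0 0; -0.4 0 0 0; -0.4 0 0 0", squeeze=4)

```text
time_s: 31.32
tcp_pos: [0.4788, 0.1532, 0.0726]
eef_rot: [-180.0, 0.0, -97.6]
contact_force: [0.3, 0.2, -0.9]
gripper_width: 0.0392
```

```bash
python3 - <<'E'
from h import *
from plant import r
s=r.get_state();print(s['time_s'],s['contact_force'],s['moment'],s['gripper_width'],al(s),s['eef_rot'])
E
```

```text
31.325 [ 0.31081495  0.17550623 -0.89160683] [-0.00398214  0.050109    0.000276  ] 0.03916360305251318 [ 6.2  0.  72.6] [-1.79998500e+02  3.00286281e-03 -9.75615593e+01]
```

Emit:
drive_tool(plan="-0.05 0 0 0; -0.1 0 0 0; -0.15 0 0 0; -0.2 0 0 0; -0.25 0 0 0; -0.3 0 0 0; -0.3 0 0 0")

```text
time_s: 32.2
tcp_pos: [0.4792, 0.1561, 0.0726]
eef_rot: [180.0, -0.0, -97.6]
contact_force: [0.4, 0.1, -0.1]
gripper_width: 0.0393
```

Emit:
drive_tool(plan="-0.05 0 0 0; -0.1 0 0 0; -0.15 0 0 0; -0.2 0 0 0; -0.2 0 0 0")

```text
time_s: 32.83
tcp_pos: [0.4795, 0.1581, 0.0726]
eef_rot: [-180.0, 0.0, -97.6]
contact_force: [-0.5, -0.4, -1.2]
gripper_width: 0.0396
```

Emit:
drive_tool(plan="-0.05 0 0 0; -0.1 0 0 0; -0.15 0 0 0; -0.15 0 0 0")

```text
time_s: 33.33
tcp_pos: [0.4794, 0.1591, 0.0725]
eef_rot: [180.0, -0.0, -97.6]
contact_force: [-0.8, -3.0, 0.4]
gripper_width: 0.0398
```

Emit:
drive_tool(plan="-0.05 0 0 0; -0.1 0 0 0; -0.1 0 0 0")

```text
time_s: 33.7
tcp_pos: [0.4793, 0.1597, 0.0724]
eef_rot: [179.9, -0.1, -97.6]
contact_force: [0.0, -4.9, 0.6]
gripper_width: 0.0391
```

Emit:
drive_tool(plan="0 0 0 0; 0 0 0 0; 0 0 0 0; 0 0 0 0; 0 0 0 0", fingers=-1)

```text
time_s: 34.33
tcp_pos: [0.4798, 0.1606, 0.0726]
eef_rot: [-180.0, 0.0, -97.6]
contact_force: [-0.0, 0.1, 0.0]
gripper_width: 0.0836
```

Emit:
drive_tool(plan="0 0 -4 0; 0 0 -9 0; 4 0 -14 0; 9 0 -16 0; 14 0 -16 0; 20 0 -16 0; 26 0 -16 0; 26 0 -16 0")

```text
time_s: 35.33
tcp_pos: [0.4444, -0.1004, 0.2326]
eef_rot: [180.0, -0.0, -97.9]
contact_force: [-0.0, 0.6, 0.1]
gripper_width: 0.0876
```

```bash
python3 - <<'E'
from h import *
from plant import r
s=r.get_state();print(s['time_s'],s['contact_force'],s['gripper_width'],al(s))
c=r.capture('side');t=r.capture('top');pickle.dump((c,t),open('w11.pkl','wb'))
# axial brightness profile along upper line of parts, side view and top view; before vs after
d=pickle.load(open('d0.pkl','rb'))
for n,im in(('side',c),('top',t)):
    print(n)
    for a in np.arange(-30,104,4):
        row=[]
        for off in (0,.026):
            P=[*ax(a/1000),.077+ (0.0185 if off==0 else .0285)]
            u,v=proj(im,P)[0].round().astype(int);row+=[im['frame'][v,u].tolist(),d[n]['frame'][v,u].tolist()]
        print(a,*row)
E
```

```text
35.325 [-0.03909031  0.56130999  0.11367009] 0.08761845713920124 [-249.7   -0.6  232.6]
side
-30 [214, 188, 135] [211, 186, 133] [210, 184, 132] [208, 182, 130]
-26 [213, 188, 134] [210, 185, 132] [209, 184, 132] [206, 181, 129]
-22 [208, 182, 130] [211, 186, 133] [207, 182, 130] [204, 179, 127]
-18 [195, 165, 115] [210, 185, 132] [206, 180, 128] [203, 178, 126]
-14 [200, 164, 112] [211, 185, 132] [201, 176, 124] [201, 176, 125]
-10 [205, 168, 114] [210, 184, 131] [195, 162, 112] [203, 178, 126]
-6 [205, 168, 115] [208, 182, 130] [198, 161, 110] [201, 176, 125]
-2 [206, 167, 115] [209, 184, 131] [197, 160, 109] [199, 175, 124]
2 [206, 168, 115] [208, 183, 130] [196, 158, 108] [197, 173, 123]
6 [205, 167, 114] [206, 181, 129] [194, 157, 107] [196, 172, 122]
10 [202, 163, 111] [196, 172, 125] [193, 156, 105] [196, 171, 121]
14 [203, 165, 112] [184, 168, 135] [193, 155, 105] [195, 171, 121]
18 [203, 165, 112] [181, 165, 133] [192, 154, 105] [195, 170, 120]
22 [203, 165, 113] [180, 163, 130] [196, 159, 108] [196, 172, 124]
26 [202, 164, 112] [181, 163, 128] [195, 158, 108] [200, 176, 126
[... 2672 characters left out ...]
, 65] [108, 114, 110]
62 [139, 110, 65] [108, 114, 110] [135, 108, 61] [108, 112, 109]
66 [134, 103, 59] [104, 108, 104] [132, 101, 57] [102, 106, 103]
70 [132, 101, 57] [102, 106, 103] [131, 100, 58] [87, 92, 88]
74 [124, 99, 62] [62, 65, 62] [111, 95, 73] [54, 57, 58]
78 [117, 106, 87] [68, 71, 69] [107, 108, 102] [84, 87, 85]
82 [100, 103, 102] [85, 89, 85] [111, 117, 113] [94, 99, 96]
86 [111, 117, 113] [94, 99, 96] [118, 123, 119] [98, 101, 98]
90 [119, 124, 118] [101, 107, 101] [116, 119, 117] [100, 103, 99]
94 [116, 119, 117] [100, 103, 99] [115, 119, 114] [97, 102, 95]
98 [111, 114, 110] [90, 94, 92] [96, 98, 94] [79, 82, 79]
102 [105, 109, 105] [89, 91, 89] [68, 66, 62] [61, 58, 53]
```

```bash
python3 -c "
from plant import r
s=r.get_state();print(s['time_s'],s['contact_force'],s['gripper_width']);r.close_job()"
```

```text
35.425 [ 0.57728798 -0.6605367  -0.19303026] 0.08753393703875012
the job is handed in; nothing more can be done
```

I slid the spacer, the wheel and the cap (open end towards the trolley) onto the bare axle in that order and let go of all three. I handed the job in at 35.4 s of the 70 s allowed, with no verdict reported.

- **Pushing home:** I pushed each part home with a light 3–4 N grip. At the ends of the moves I read about 3.9 N for the spacer, 5.8 N for the wheel and 4.9 N for the cap, against the collar's 10 N limit. The spacer's outer end works out at about 58 mm in from the axle tip and the wheel's at about 38 mm, so each part stopped within about 1 mm of where the one before put it.
- **Final check:** With the arm clear, open and reading no force, pixel samples from the top and side pictures show unbroken beech from about 22 mm outside the tip to about 77 mm in. I saw no bare steel between the parts. The side-view pixels at the collar match those from before the job, so I saw no sign of it moving.
- **Not checked by eye:** I had used my 12 pictures before fitting the cap, so its fit rests on the forces, positions and pixel samples. The gap and collar limits (2 mm and 1.5 mm) are near what the cameras can resolve. I kept clear of the horse, screwdriver, glue jar and red look-alikes, but did not re-measure them at the end.
- **One irregularity:** The cap was gripped about 5 mm higher than planned and slightly off-centre, with about 5 N sideways. I eased it by 1 mm, and it then threaded without resistance.

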